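# Rock a tube block into a dry block heater and shut its lid

### The job

Fit the loose aluminium tube block into the empty well of the dry block heater: put one short end down into the well first with the other end still up on the rim, then push and press it until it drops in flat, fully home, and shut the heater's clear lid. Do not drop the block in from a height, and leave the other things on the bench where they are.

Things in the scene. Friction and masses are not known exactly. Their poses are not given: they have to be found in the camera images.
- block_mid (a point): The loose aluminium tube block, a plain metal slab 50 x 96 x 26 mm, about 0.3 kg, with 32 small tube holes in its top; it lies flat on the bench, holes up. This point is its centre, 13 mm above its underside. Its x axis runs along the 50 mm width, its y axis along the 96 mm length, z up out of the holes. Either end may go first; it is the same both ways round.
- block_end_a (a point): Middle of the lower edge of the block's short end at +y: 48 mm along y from the centre and 13 mm below it.
- block_end_b (a point): Middle of the lower edge of the block's short end at -y: 48 mm along -y from the centre and 13 mm below it.
- well_mouth (a point): The empty well of the heater: a rectangular pocket 52 mm (its x) by 98.4 mm (its y), 18 mm deep with a flat steel floor and straight walls, so the block has 1 mm to spare on each long side and 1.2 mm at each end, and stands 8 mm proud when home. This point is the centre of its mouth, level with the flat rim, which is 85 mm above the bench; axes as the heater's, z up. Beyond the well's outer end the flat top runs on for 37 mm to the heater's side.
- full_block: A like block with capped tubes, fixed in the heater's other well, 116 mm along the heater's y (either way) from the empty one; it stands 8 mm above the rim and its caps 14 mm. Origin 20 mm below the rim, under its centre; axes as the heater's.
- heater: The dry block heater, a light grey bench instrument fixed to the bench, 225 mm deep (x) by 290 mm wide (y), flat top 85 mm above the bench, sloping control panel on its -x side. Origin at the bench under the middle between the two wells, which lie end to end along its y, centres at y = +58 and -58 mm.
- lid (a joint): The heater's clear lid, hinged along the heater's y behind the wells: 0 shut, about 1.6 to 1.8 rad at the start (upright or leaning back). Light (0.22 kg), with a slightly stiff, damped hinge: near upright it stays where it is left, below about 1.2 rad it sinks shut by itself in about 1 to 2 s.
- lid_hinge (a point): Middle of the lid's hinge line: 90 mm along the heater's +x from its origin and 88.5 mm above the bench; axes as the heater's. The lid is a tray of clear plastic, open below when shut: its flat top panel, 270 mm wide (y), reaches 148 mm from the hinge line, and the panel's outer face lies 34 mm above the hinge line when shut (so when the lid stands upright this face looks away from the robot, 34 mm beyond the hinge line).
- lid_tab (a point): Centre of the grey lift tab (22 mm long, 70 mm wide, 4 mm thick) in the middle of the lid's free edge, 158 mm from the hinge line and, when shut, 6 mm above it; x of its frame runs along the lid towards the hinge. With the lid open it is the topmost part.
- rack_mid (a point): Bystander: white tube rack, 62 x 180 x 50 mm (x, y, z). Point: its centre, 25 mm above the bench.
- tip_box_mid (a point): Bystander: grey box of pipette tips with a clear cover, 82 x 122 x 66 mm. Point: its centre, 33 mm above the bench.
- marker_mid (a point): Bystander: marker pen lying on the bench, 15 mm thick, 127 mm long along its y. Point: its centre, 8 mm above the bench.

How it is judged:
By the outcome, as a careful person would: the job done as asked, in the order asked, and still so for the second after the job is handed in, with the robot touching nothing.
It also fails if it takes over 69 s, if anything falls off the work surface, if the arm or the gripper's body presses on something with over 40 N, if the wrist force passes 120 N, or if a joint passes its speed limit or range.

### The arm

A 6-joint arm with a two-finger parallel gripper is mounted at the origin on the work surface. World frame = base frame: x ahead of the robot, y to its left, z up, the work surface at z = 0. Lengths are in mm, angles in rad, forces in N, time in s.
With the tool pointing down it reaches from about 350 to 775 mm from the base axis. Payload 7.3 kg.
Tool frame: the origin (TCP) lies between the finger pads; the fingertips stand 25 mm ahead of it and the grasp point (between the pads) lies 6 mm ahead of it; z points along the fingers, y is the direction in which the jaws open and shut (so a half turn about z gives the same grasp; the last joint's range is limited). The gripper opens to 92 mm and grips with 3 to 60 N. Pads are 19 mm wide; open, the fingers measure 130 mm over their backs; the gripper's body (75 mm by 190 mm) begins 47 mm behind the grasp point.
Start: joints at [1.159, 0.342, 1.524, -0, 1.275, -0.146], TCP at [137.891, 506.585, 251.741] pointing down, gripper open.
Joint ranges: [-2.53, 2.53], [-0.77, 2.02], [0.04, 2.7], [-1, 4.14], [0.28, 2.66], [-3.11, 3.11]. Speed limits (rad/s): [2.57, 2.57, 3.14, 3.14, 3.14, 3.14].

### API

Orientations are given as [roll, pitch, yaw] about the fixed x, y, z axes, in that order (R = Rz(yaw) Ry(pitch) Rx(roll)).
In Python, from plant import get_obs, capture, calibration, close_job gives the robot as it stands. The module is installed in compiled form; this text tells all that it offers.
- The arm moves only by the shell command python3 -m jog 'ROWS'. ROWS is JSON, one flat list of numbers, 5 for each row, row after row: the closure, from 0 (fully open) to 1 (shut), then the shift along the tool's x, y, z in mm, then the turn about the tool's z in degrees. In form: [fingers, tx, ty, tz, yaw, fingers, tx, ty, tz, yaw, ...]. A call has 1 to 5 rows; each row shifts and turns the pose as measured when the row begins, along the tool's axes as they then stand; what a row does not reach is not made up. A row lasts 1/10 s, in which the tool goes at most 50 mm and 8.59 degrees, less where a joint would pass 70% of its speed; a pose out of reach is approached as far as the arm can. A call is refused whole if a number of a shift passes 50 or a number of a turn 8.59, either way. A call with a gripper value outside its range is refused whole. The fingers move at their own pace and stop on an object; the grip force is fixed at half the most. Time passes only in rows, so rows that do not move let the fingers close. It gives the time, the measured TCP pose, the force and the opening at its end, in the units of the state.
- get_obs(): the state, without advancing time (a new reading comes with each control period).
- capture(name): name is "side" or "top" or "wrist"; returns (picture, depth): 384x512x3 uint8, red, green, blue; 384x512 float32, mm along the optical axis (not along the pixel's ray), 0 where there is no reading.
- calibration(name): a dict with "fovy" (degrees; the focal length in pixels is half the picture's height over the tangent of half this angle, whatever the lens; pixels are square), "cx", "cy" (the principal point, pixels), "R" (3x3) and "t" (3): a world point X has camera coordinates R X + t. Camera axes: x right, y down, z forward; pixel columns grow to the right and rows downward; lengths in mm; the calibration is good to about 2 mm. A picture is of the moment at which its call begins: read the wrist's pose just before it. calibration takes no time and is no camera call; for the wrist camera it gives the pose at the moment of the call.
- close_job(): hands the job in, once; it reports no verdict.
The state is a dict: "time": time; "joint_positions": joint angles; "dq": joint speeds; "tau": joint torques, N m; "tool_pos": TCP position; "tcp_rot": TCP orientation; "contact_force": force on the tool from outside, world axes, zero at the start; "moment": the same for the moment, N m; "grip_width": finger opening in mm.
Only numpy, scipy, OpenCV 4.12 (cv2) and the standard library are available. Lean on these libraries where they do the work, as an engineer would, in place of code of your own. Each camera call takes 0.05 s, during which the arm holds its last target.

## Working session

There is one attempt and no reset: what is moved stays moved. The work goes in short steps, Python scripts to look and compute and a shell command to move; the robot and the scene stay as the last step left them, time stands still between calls to the robot, and variables do not carry over. Pictures are saved under pics/ and viewed, and the job is handed in when it is done.

```bash
mkdir -p pics; ls
cat > h.py <<'E'
import numpy as np, cv2
from plant import get_obs, capture, calibration
def save(n,f):
    c=calibration(n); p,d=capture(n); cv2.imwrite('pics/%s.png'%f,p[:,:,::-1]); np.savez('pics/%s.npz'%f,p=p,d=d,R=c['R'],t=c['t'],f=192/np.tan(np.radians(c['fovy'])/2),cx=c['cx'],cy=c['cy']); return p,d
class V:
    def __init__(s,f):
        z=np.load('pics/%s.npz'%f); s.p,s.d,s.R,s.t,s.f,s.cx,s.cy=[z[k] for k in ('p','d','R','t','f','cx','cy')]
    def pts(s,d=None):
        v,u=np.mgrid[:384,:512]; d=s.d if d is None else d
        c=np.stack([(u-s.cx)/s.f*d,(v-s.cy)/s.f*d,d],-1); return (c-s.t)@s.R
    def at(s,u,v): # depth world
        return s.pts()[int(round(v)),int(round(u))]
    def onz(s,u,v,z):
        r=np.array([(u-s.cx)/s.f,(v-s.cy)/s.f,1])@s.R; o=-s.t@s.R; return o+r*(z-o[2])/r[2]
    def px(s,X):
        c=s.R@np.array(X)+s.t; return c[0]/c[2]*s.f+s.cx,c[1]/c[2]*s.f+s.cy
E
python3 - <<'E'
from h import *
o=get_obs();print(o)
for n in('side','top','wrist'):
    save(n,n+'0');c=calibration(n);print(n,c)
E
```

```text
pics
{'time': 0.0, 'joint_positions': array([ 1.15898731e+00,  3.42737494e-01,  1.52502982e+00,  2.93187354e-06,
        1.27539637e+00, -1.45991360e-01]), 'dq': array([-0.00092207,  0.00029853,  0.00147375,  0.00035906, -0.00062634,
       -0.00061045]), 'tau': array([-2.51216705e-03, -4.31259942e+01, -2.44205046e+01,  7.14538177e-02,
        5.63717773e-02, -8.45825571e-05]), 'tool_pos': array([137.73871237, 506.22196459, 251.03280054]), 'tcp_rot': array([-3.14003875e+00, -2.31316016e-04,  2.87577396e+00]), 'contact_force': array([-0.2273007 , -0.00393486,  0.30174132]), 'moment': array([ 0.02530468, -0.02954451, -0.00750927]), 'grip_width': 91.8670255652943}
side {'fovy': 51.87986075491977, 'cx': 256.7419670773349, 'cy': 191.75872404531034, 'R': array([[ 0.97385044, -0.22644254,  0.0184147 ],
       [-0.12028727, -0.58267623, -0.80375331],
       [ 0.19273375,  0.78052046, -0.59467765]]), 't': array([-462.3901516 ,  149.3677516 , 1190.74951931])}
top {'fovy': 50.0675806646659, 'cx': 258.6941601225902, 'cy': 193.83705818110835, 'R': array([[ 0.00448586, -0.99990026, -0.01339181],
       [-0.9968035 , -0.00340292, -0.07981977],
       [ 0.07976624,  0.01370706, -0.99671935]]), 't': array([  57.01576979,  511.43002679, 1357.30740748])}
wrist {'fovy': 70.03691222363814, 'cx': 253.42234452554055, 'cy': 193.3252859990702, 'R': array([[ 0.262454  ,  0.96494402, -0.00096497],
       [ 0.91719581, -0.24915609,  0.31092298],
       [ 0.29978284, -0.08248805, -0.95043462]]), 't': array([-524.54623535,  -37.98314097,  392.09464074])}
```

View pics/top0.png

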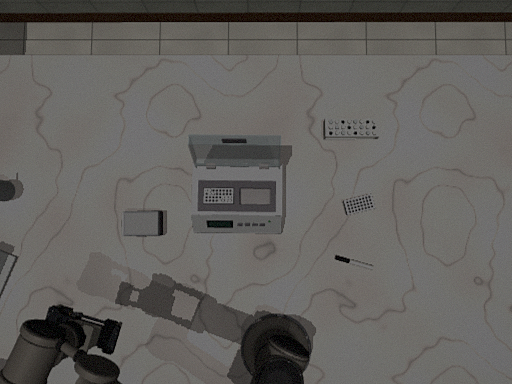

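View pics/side0.png

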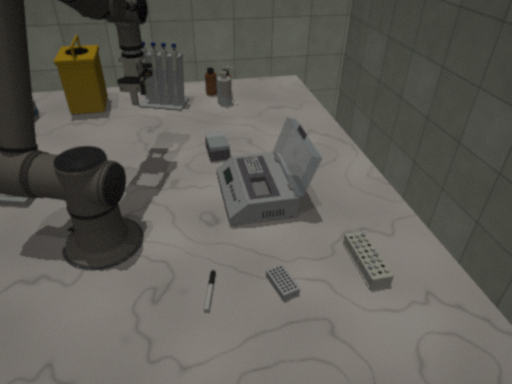

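View pics/wrist0.png

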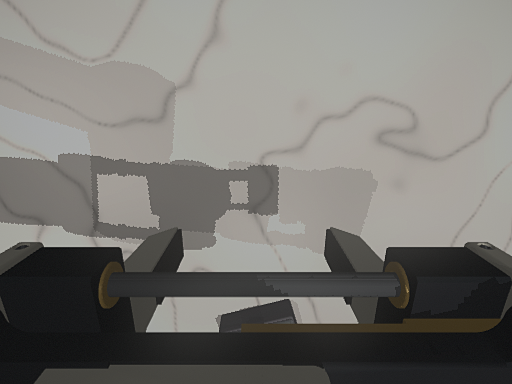

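The top view shows the heater at about (238,200). The full well is at (218,196), the empty well at (255,196), and the loose block at (358,204). The lid is open. Next I measure these.

Run:
```python
from h import *
v=V('top0');s=V('side0')
for n,u,w in [('block',358,204),('empty',255,196),('full',218,196),('rim r',280,200),('rim L',196,180),('lid',240,150),('tab',234,141),('rack',350,128),('tipbox',143,222),('marker',355,263)]:
    print(n,v.at(u,w).round(1))
P=v.pts();m=np.zeros((384,512),bool);m[185:222,335:385]=1
m&=(P[...,2]>13)&(P[...,2]<40);print(m.sum())
c,wh,a=cv2.minAreaRect(P[m][:,:2].astype(np.float32));print('block',c,wh,a,P[m][:,2].mean())
Q=s.pts();m=np.zeros((384,512),bool);m[260:302,260:302]=1
m&=(Q[...,2]>18)&(Q[...,2]<40);print(m.sum())
c,wh,a=cv2.minAreaRect(Q[m][:,:2].astype(np.float32));print('block side',c,wh,a,np.median(Q[m][:,2]))
for n in('top0','side0'):
    x=V(n);b={'top0':(180,125,300,240),'side0':(200,110,330,235)}[n]
    im=cv2.resize(x.p[b[1]:b[3],b[0]:b[2]],None,fx=6,fy=5,interpolation=cv2.INTER_CUBIC)
    cv2.imwrite('pics/%s_h.png'%n,cv2.convertScaleAbs(im[:600,:800,::-1],alpha=1.6))
```

```text
block [ 478.  -270.8   27.2]
empty [500.5  70.4  65.7]
full [498.2 187.5  92. ]
rim r [486.5  -9.8  86.4]
rim L [549.7 259.4  86.8]
lid [639.6 116.5 127.9]
tab [645.9 127.6 233.2]
rack [ 730.7 -244.6   42.1]
tipbox [414.9 434.2  60.1]
marker [ 283.1 -260.6   16.1]
438
block (479.3726501464844, -274.6274719238281) (49.13759231567383, 96.46373748779297) 14.131878852844238 24.805527796577774
596
block side (478.9226989746094, -276.57208251953125) (51.982994079589844, 100.02295684814453) 13.316242218017578 27.416062310714445
```

View pics/top0_h.png

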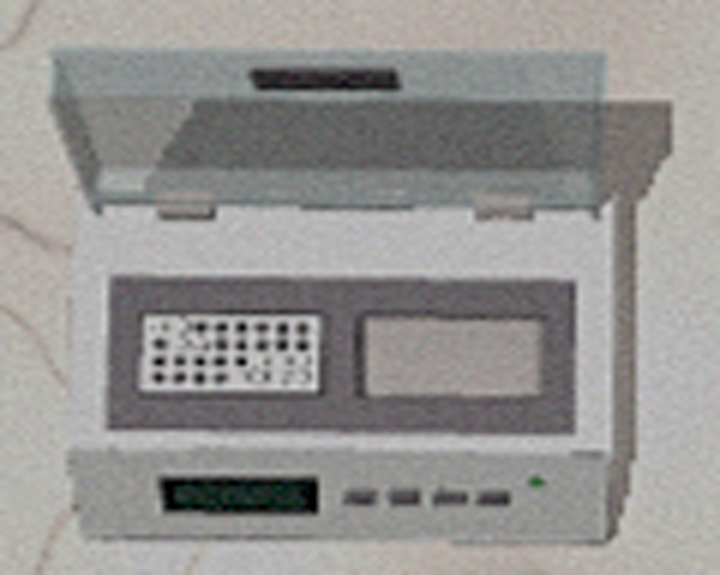

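```bash
cat >> h.py <<'E'
def plan(tx,ty,tz,yawdeg=None,n=5,f=0):
    """print suggested n rows (world target)"""
    o=get_obs();p=o['tool_pos'].copy();y=o['tcp_rot'][2]
    dy=0 if yawdeg is None else (np.degrees(0)+((yawdeg-np.degrees(y)+180)%360-180))
    T=np.array([tx,ty,tz])
    # tool z down: positive tool turn = negative world yaw
    st=(T-p)/n; 
    print('time %.2f pos %s yaw %.2f force %s grip %.1f'%(o['time'],p.round(1),np.degrees(y),o['contact_force'].round(1),o['grip_width']))
    for i in range(n):
        c,s=np.cos(y),np.sin(y)
        print([f,round(c*st[0]+s*st[1],1),round(s*st[0]-c*st[1],1),round(-st[2],1),round(-dy/n,2)])
        y+=np.radians(dy/n)
E
python3 - <<'E'
from h import *
o=get_obs();c=calibration('wrist');C=-c['R'].T@c['t'];y=o['tcp_rot'][2]
Rt=np.array([[np.cos(y),np.sin(y),0],[np.sin(y),-np.cos(y),0],[0,0,-1]])
print('cam in tool',Rt.T@(C-o['tool_pos']),'axes',(Rt.T@c['R'].T).round(3))
plan(330,330,251,n=6);
E
```

```text
cam in tool [  85.85072565    0.15715141 -132.74192421] axes [[ 0.    -0.95  -0.311]
 [ 1.     0.001 -0.001]
 [ 0.001 -0.311  0.95 ]]
time 0.15 pos [137.8 506.3 251.2] yaw 164.77 force [-0.7  0.5 -0.2] grip 91.6
[0, np.float64(-38.6), np.float64(-19.9), np.float64(0.0), 0.0]
[0, np.float64(-38.6), np.float64(-19.9), np.float64(0.0), 0.0]
[0, np.float64(-38.6), np.float64(-19.9), np.float64(0.0), 0.0]
[0, np.float64(-38.6), np.float64(-19.9), np.float64(0.0), 0.0]
[0, np.float64(-38.6), np.float64(-19.9), np.float64(0.0), 0.0]
[0, np.float64(-38.6), np.float64(-19.9), np.float64(0.0), 0.0]
```

```bash
python3 -m jog '[0,-38,-20,0,0, 0,-38,-20,0,0, 0,-38,-20,0,0, 0,-38,-20,0,0, 0,-38,-20,0,0]'
python3 - <<'E'
from h import *
plan(400,150,270,120,n=5)
E
```

```text
time: 0.65
tool_pos: [295.8, 358.4, 249.5]
tcp_rot: [-3.139, -0.002, 2.886]
contact_force: [0.2, 0.6, -0.4]
grip_width: 92.0
time 0.65 pos [295.8 358.4 249.5] yaw 165.37 force [ 0.2  0.6 -0.4] grip 92.0
[0, np.float64(-30.7), np.float64(-35.1), np.float64(-4.1), np.float64(9.07)]
[0, np.float64(-35.8), np.float64(-29.8), np.float64(-4.1), np.float64(9.07)]
[0, np.float64(-40.1), np.float64(-23.8), np.float64(-4.1), np.float64(9.07)]
[0, np.float64(-43.3), np.float64(-17.1), np.float64(-4.1), np.float64(9.07)]
[0, np.float64(-45.5), np.float64(-10.1), np.float64(-4.1), np.float64(9.07)]
```

```bash
python3 -m jog '[0,-31,-35,-5,8.5, 0,-36,-30,-5,8.5, 0,-41,-24,-5,8.5, 0,-44,-17,-5,8.5, 0,-46,-10,-5,8.5]'
python3 - <<'E'
from h import *
plan(480,-10,290,100,n=5)
E
```

```text
time: 1.15
tool_pos: [408.4, 141.7, 274.0]
tcp_rot: [-3.137, -0.0, 2.132]
contact_force: [1.1, 0.9, -0.2]
grip_width: 91.5
time 1.15 pos [408.4 141.7 274. ] yaw 122.14 force [ 1.1  0.9 -0.2] grip 91.5
[0, np.float64(-33.3), np.float64(-4.0), np.float64(-3.2), np.float64(4.43)]
[0, np.float64(-33.5), np.float64(-1.4), np.float64(-3.2), np.float64(4.43)]
[0, np.float64(-33.5), np.float64(1.2), np.float64(-3.2), np.float64(4.43)]
[0, np.float64(-33.3), np.float64(3.7), np.float64(-3.2), np.float64(4.43)]
[0, np.float64(-33.0), np.float64(6.3), np.float64(-3.2), np.float64(4.43)]
```

```bash
python3 -m jog '[0,-34,-4,-3,5, 0,-34,-1,-3,5, 0,-34,1,-3,5, 0,-34,4,-3,5, 0,-34,6,-3,5]'; python3 -m jog '[0,0,0,0,0, 0,0,0,0,0]';  python3 - <<'E'
from h import *
save('wrist','w1');save('side','s1')
plan(480,-10,290,100,n=5)
E
```

```text
time: 1.65
tool_pos: [479.0, -24.0, 289.4]
tcp_rot: [-3.137, 0.002, 1.671]
contact_force: [0.2, 0.6, -0.6]
grip_width: 91.5
time: 1.85
tool_pos: [479.9, -27.8, 288.8]
tcp_rot: [-3.137, 0.002, 1.664]
contact_force: [-1.4, 1.2, 0.6]
grip_width: 91.7
time 1.95 pos [479.8 -27.  288.9] yaw 95.45 force [-0.7 -0.1 -0.2] grip 91.6
[0, np.float64(3.4), np.float64(0.4), np.float64(-0.2), np.float64(-0.91)]
[0, np.float64(3.4), np.float64(0.4), np.float64(-0.2), np.float64(-0.91)]
[0, np.float64(3.4), np.float64(0.5), np.float64(-0.2), np.float64(-0.91)]
[0, np.float64(3.4), np.float64(0.5), np.float64(-0.2), np.float64(-0.91)]
[0, np.float64(3.3), np.float64(0.6), np.float64(-0.2), np.float64(-0.91)]
```

View pics/w1.png

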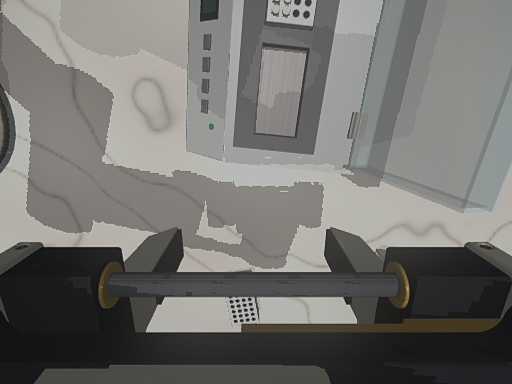

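Run:
```python
from h import *
v=V('w1')
im=v.p[30:155,220:345];cv2.imwrite('pics/w1z.png',cv2.resize(im,None,fx=4.8,fy=4.8,interpolation=cv2.INTER_CUBIC)[:,:,::-1])
P=v.pts()
print('rim z',np.median(P[100:130,330:342,2]), np.median(P[60:130,240:250,2]),'floor',np.median(P[60:120,268:292,2]))
m=np.zeros((384,512),bool);m[42:145,248:318]=1;m&=(P[...,2]<75)
c,wh,a=cv2.minAreaRect(P[m][:,:2].astype(np.float32));print(c,wh,a,m.sum())
```

```text
rim z 84.80569177577124 84.78669293952339 floor 66.78871547892214
(499.6440124511719, 71.26155090332031) (98.82585144042969, 52.2115592956543) 89.60675811767578 3872
```

View pics/w1z.png

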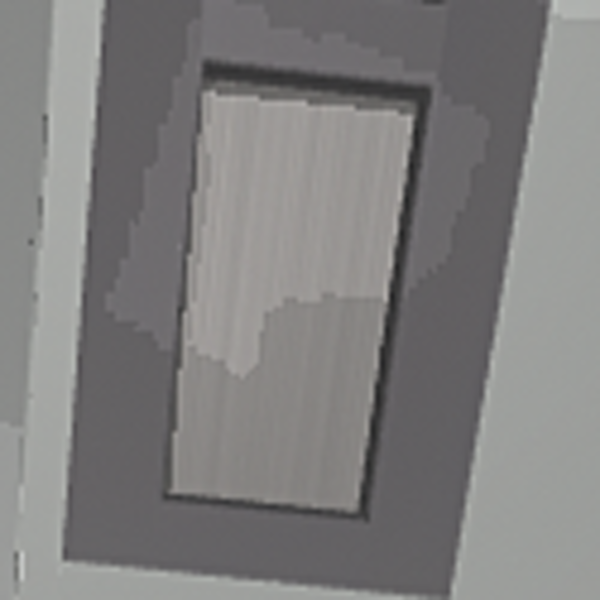

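The zoom shows the mouth corners at about (203,65), (432,90), (368,520) and (165,497). I cross-check these on the rim plane and against the top view, then go to the block.

Run:
```python
from h import *
v=V('w1')
q=np.array([v.onz(220+(a+.5)/4.8-.5,30+(b+.5)/4.8-.5,85) for a,b in [(203,65),(432,90),(368,520),(165,497)]]);print(q.round(1),q.mean(0).round(1))
print(np.linalg.norm(q-np.roll(q,1,0),axis=1), np.degrees(np.arctan2(*( (q[0]+q[1]-q[2]-q[3])[[0,1]]))))
t=V('top0')
# well corners from top crop: zoom 6,5 offset 180,125
q=np.array([t.onz(180+(a+.5)/6-.5,125+(b+.5)/5-.5,85) for a,b in [(362,315),(543,318),(543,397),(362,395)]]);print(q.round(1),q.mean(0).round(1))
# tab
P=v.pts(); 
for a,b in[(420,60),(480,60),(400,150),(440,100)]: print(v.at(a,b).round(1))
plan(479,-340,250,103,n=7)
```

```text
[[473.4 120.   85. ]
 [526.1 119.7  85. ]
 [525.4  22.   85. ]
 [473.8  22.9  85. ]] [499.7  71.2  85. ]
[97.10729421 52.7478331  97.73676751 51.52278936] 0.08641798624594307
[[525.9 118.4  85. ]
 [524.3  21.8  85. ]
 [473.7  21.7  85. ]
 [474.6 117.9  85. ]] [499.6  70.   85. ]
[632.5 113.5 117.9]
[652.4 107.9 172.6]
[633.5  23.7 122.5]
[643.   76.1 150.9]
time 1.95 pos [479.8 -27.  288.9] yaw 95.45 force [-0.7 -0.1 -0.2] grip 91.6
[0, np.float64(-44.5), np.float64(-4.4), np.float64(5.6), np.float64(-1.08)]
[0, np.float64(-44.4), np.float64(-5.2), np.float64(5.6), np.float64(-1.08)]
[0, np.float64(-44.3), np.float64(-6.0), np.float64(5.6), np.float64(-1.08)]
[0, np.float64(-44.2), np.float64(-6.9), np.float64(5.6), np.float64(-1.08)]
[0, np.float64(-44.1), np.float64(-7.7), np.float64(5.6), np.float64(-1.08)]
[0, np.float64(-43.9), np.float64(-8.5), np.float64(5.6), np.float64(-1.08)]
[0, np.float64(-43.7), np.float64(-9.3), np.float64(5.6), np.float64(-1.08)]
```

```bash
python3 -m jog '[0,-44,-4,5,-1, 0,-44,-5,5,-1, 0,-44,-6,5,-1, 0,-44,-7,5,-1, 0,-44,-8,5,-1]';python3 -m jog '[0,-44,-8,5,-1, 0,-36,-9,5,-1,0,0,0,0,0,0,0,0,0,0]'
python3 - <<'E'
from h import *
save('wrist','w2')
v=V('w2');P=v.pts();m=(P[...,2]>18)&(P[...,2]<40);m[235:]=0
n,l,st,ce=cv2.connectedComponentsWithStats(m.astype(np.uint8))
for i in range(1,n):
  if st[i,4]>200:
    k=l==i;print(st[i],cv2.minAreaRect(P[k][:,:2].astype(np.float32)),np.median(P[k][:,2]))
plan(479,-275,100,104,n=5)
E
```

```text
time: 2.45
tool_pos: [481.3, -243.9, 265.0]
tcp_rot: [-3.14, 0.0, 1.78]
contact_force: [0.2, 0.1, 0.6]
grip_width: 92.0
time: 2.85
tool_pos: [482.0, -328.5, 252.9]
tcp_rot: [-3.139, -0.002, 1.82]
contact_force: [0.2, -0.4, 0.4]
grip_width: 91.7
[ 243   92   40   76 2940] ((478.4072265625, -275.70977783203125), (49.94232177734375, 94.89010620117188), 14.309212684631348) 25.8895888532023
time 2.90 pos [ 481.9 -328.3  252.9] yaw 104.29 force [-0.1  0.7  0.1] grip 91.8
[0, np.float64(10.5), np.float64(2.1), np.float64(30.6), np.float64(0.06)]
[0, np.float64(10.5), np.float64(2.1), np.float64(30.6), np.float64(0.06)]
[0, np.float64(10.5), np.float64(2.0), np.float64(30.6), np.float64(0.06)]
[0, np.float64(10.5), np.float64(2.0), np.float64(30.6), np.float64(0.06)]
[0, np.float64(10.5), np.float64(2.0), np.float64(30.6), np.float64(0.06)]
```

View pics/w2.png

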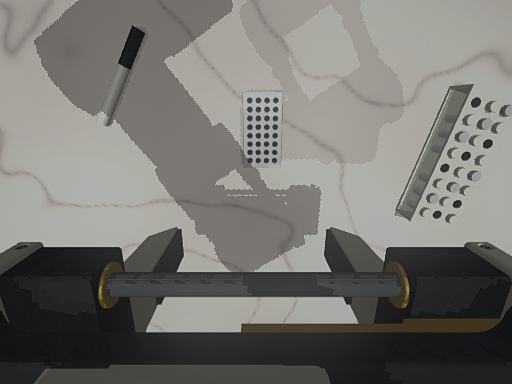

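The block sits at pixels (243–283, 92–168), i.e. (478.4, −275.7), yaw 14.3°, top at z ≈ 26. This agrees with the top and side views. I'm descending now.

```bash
python3 -m jog '[0,11,2,35,0, 0,11,1,35,0, 0,11,1,35,0, 0,9,1,35,0, 0,0,0,0,0]';python3 - <<'E'
from h import *
plan(480.4,-283.5,36,104.3,n=3)
E
```

```text
time: 3.4
tool_pos: [478.9, -276.7, 113.2]
tcp_rot: [3.14, 0.003, 1.831]
contact_force: [-0.1, 0.2, 0.1]
grip_width: 91.8
time 3.40 pos [ 478.9 -276.7  113.2] yaw 104.91 force [-0.1  0.2  0.1] grip 91.8
[0, np.float64(-2.3), np.float64(-0.1), np.float64(25.7), np.float64(0.2)]
[0, np.float64(-2.3), np.float64(-0.1), np.float64(25.7), np.float64(0.2)]
[0, np.float64(-2.3), np.float64(-0.1), np.float64(25.7), np.float64(0.2)]
```

```bash
python3 -m jog '[0,-3,0,26,0.3, 0,-3,0,26,0.3, 0,-2,0,21,0, 0,0,0,0,0]';python3 - <<'E'
from h import *
plan(480.4,-283.5,36,104.3,n=1)
E
```

```text
time: 3.8
tool_pos: [486.8, -283.0, 46.5]
tcp_rot: [3.133, 0.012, 1.828]
contact_force: [-0.3, 1.0, -0.5]
grip_width: 91.8
time 3.80 pos [ 486.8 -283.    46.5] yaw 104.74 force [-0.3  1.  -0.5] grip 91.8
[0, np.float64(1.2), np.float64(-6.3), np.float64(10.5), np.float64(0.44)]
```

```bash
python3 -m jog '[0,0,-3,4,0.2, 0,0,-3,4,0.2, 0,0,0,2,0,0,0,0,0,0]';python3 - <<'E'
from h import *
plan(480.4,-283.5,36,104.3,n=1);print(get_obs()['tcp_rot'])
E
```

```text
time: 4.2
tool_pos: [483.9, -285.7, 42.3]
tcp_rot: [3.127, 0.019, 1.823]
contact_force: [-0.1, -0.7, 0.1]
grip_width: 92.1
time 4.20 pos [ 483.9 -285.7   42.3] yaw 104.43 force [-0.1 -0.7  0.1] grip 92.1
[0, np.float64(3.0), np.float64(-2.8), np.float64(6.3), np.float64(0.13)]
[3.12735374 0.01907391 1.82258115]
```

```bash
python3 -m jog '[0,0,-2,7,0.0]'
python3 - <<'E'
from h import *
plan(480.4,-283.5,36,104.3,n=1);o=get_obs();print(o['tcp_rot'],o['joint_positions'].round(3),o['dq'].round(3))
E
```

```text
time: 4.3
tool_pos: [482.9, -286.9, 36.5]
tcp_rot: [3.125, 0.022, 1.823]
contact_force: [1.2, 0.4, 0.6]
grip_width: 91.9
time 4.30 pos [ 482.9 -286.9   36.5] yaw 104.43 force [1.2 0.4 0.6] grip 91.9
[0, np.float64(4.0), np.float64(-1.6), np.float64(0.5), np.float64(0.13)]
[3.1254537  0.02156108 1.82271768] [-0.672  0.651  1.684 -0.     0.78  -0.924] [-0.033  0.103  0.092 -0.002 -0.187 -0.032]
```

```bash
python3 -m jog '[0.3,4,-1,0,0, 0.6,0,0,0,0, 1,0,0,0,0, 1,0,0,0,0, 1,0,0,0,0]'
python3 - <<'E'
from h import *
plan(480.4,-283.5,120,104.3,n=3);o=get_obs();print(o['tcp_rot'],o['joint_positions'].round(3))
E
```

```text
time: 4.8
tool_pos: [480.1, -282.8, 35.6]
tcp_rot: [3.126, 0.02, 1.822]
contact_force: [-0.4, 0.4, 0.1]
grip_width: 56.4
time 4.80 pos [ 480.1 -282.8   35.6] yaw 104.41 force [-0.4  0.4  0.1] grip 56.4
[0, np.float64(-0.3), np.float64(0.0), np.float64(-28.1), np.float64(0.04)]
[0, np.float64(-0.3), np.float64(0.0), np.float64(-28.1), np.float64(0.04)]
[0, np.float64(-0.3), np.float64(0.0), np.float64(-28.1), np.float64(0.04)]
[3.12648052 0.02021049 1.82236748] [-0.67   0.647  1.696 -0.     0.773 -0.921]
```

```bash
python3 -m jog '[1,0,0,0,0, 1,0,0,0,0]'; python3 -m jog '[1,0,0,-15,0, 1,0,0,-30,0, 1,0,0,-40,0, 1,0,0,-40,0, 1,0,0,0,0]'
python3 - <<'E'
from h import *
save('wrist','w3')
plan(440,-150,190,95,n=3,f=1);o=get_obs();print(o['tcp_rot'],o['joint_positions'].round(3))
E
```

```text
time: 5.0
tool_pos: [480.2, -282.8, 35.7]
tcp_rot: [3.126, 0.02, 1.822]
contact_force: [0.1, -0.3, -0.2]
grip_width: 49.9
time: 5.5
tool_pos: [475.9, -279.6, 161.4]
tcp_rot: [3.132, 0.013, 1.822]
contact_force: [1.5, -0.2, -2.6]
grip_width: 49.9
time 5.55 pos [ 474.8 -278.7  158.7] yaw 104.41 force [-0.1  0.  -3.2] grip 49.5
[1, np.float64(44.4), np.float64(-0.5), np.float64(-10.4), np.float64(3.14)]
[1, np.float64(44.3), np.float64(-3.0), np.float64(-10.4), np.float64(3.14)]
[1, np.float64(44.1), np.float64(-5.4), np.float64(-10.4), np.float64(3.14)]
[3.13479143 0.00945533 1.82235731] [-0.67   0.472  1.596 -0.     1.062 -0.921]
```

View pics/w3.png

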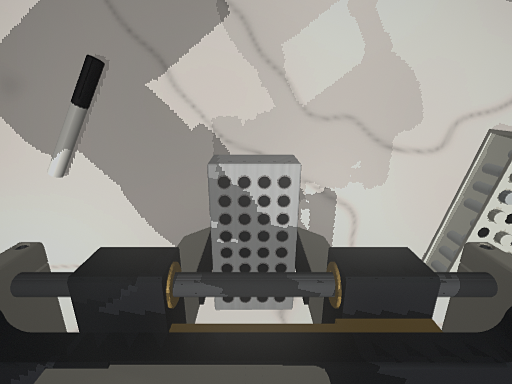

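```bash
cat >> h.py <<'E'
def blk(f,vmax=235):
    v=V(f);o=get_obs();P=v.pts();p=o['tool_pos'];y=o['tcp_rot'][2]
    c,s=np.cos(y),np.sin(y);Rt=np.array([[c,s,0],[s,-c,0],[0,0,-1]])
    L=(P-p)@Rt
    m=(np.abs(L[...,1])<30)&(L[...,0]<70)&(L[...,2]>0)&(L[...,2]<32);m[vmax:]=0;m&=v.d>0
    q=L[m];top=q[q[:,2]<np.percentile(q[:,2],50)+3]
    A=np.c_[top[:,0],top[:,1],np.ones(len(top))];k,*_=np.linalg.lstsq(A,top[:,2],rcond=None)
    print('n',len(q),'xmax',q[:,0].max().round(1),'y',q[:,1].min().round(1),q[:,1].max().round(1),'top plane slopes deg',np.degrees(np.arctan(k[:2])).round(2),'z0',k[2].round(1), 'z at 38',(k[2]+38*k[0]).round(1))
    r=cv2.minAreaRect(top[:,:2].astype(np.float32));print(r)
E
python3 - <<'E'
from h import *
blk('w3')
E
python3 -m jog '[1,44,-1,-12,3, 1,45,-3,-12,3, 1,45,-5,-12,3, 1,45,-8,-10,3, 1,40,5,-5,2]'
python3 - <<'E'
from h import *
plan(500,51,180,90,n=5,f=1)
E
```

```text
n 7249 xmax 54.9 y -29.9 29.9 top plane slopes deg [-0.02  0.24] z0 6.9 z at 38 6.9
((33.50243377685547, 0.46874237060546875), (42.630706787109375, 50.202117919921875), 0.06862551718950272)
time: 6.05
tool_pos: [424.9, -60.6, 200.0]
tcp_rot: [-3.136, 0.001, 1.56]
contact_force: [1.5, -0.1, -2.3]
grip_width: 49.9
time 6.05 pos [424.9 -60.6 200. ] yaw 89.38 force [ 1.5 -0.1 -2.3] grip 49.9
[1, np.float64(22.5), np.float64(14.8), np.float64(4.0), np.float64(-0.12)]
[1, np.float64(22.5), np.float64(14.8), np.float64(4.0), np.float64(-0.12)]
[1, np.float64(22.4), np.float64(14.9), np.float64(4.0), np.float64(-0.12)]
[1, np.float64(22.4), np.float64(14.9), np.float64(4.0), np.float64(-0.12)]
[1, np.float64(22.4), np.float64(15.0), np.float64(4.0), np.float64(-0.12)]
```

```bash
python3 -m jog '[1,23,15,4,-0.2, 1,23,15,4,-0.2, 1,23,15,5,0, 1,21,14,5,0, 1,19,13,5,0]'; python3 -m jog '[1,0,0,0,0,1,0,0,0,0]'
python3 - <<'E'
from h import *
save('wrist','w4');blk('w4')
plan(499.3,53,140,90,n=2,f=1);print(get_obs()['tcp_rot'])
E
```

```text
time: 6.55
tool_pos: [492.9, 56.4, 168.7]
tcp_rot: [-3.122, -0.001, 1.569]
contact_force: [0.6, -1.0, -2.7]
grip_width: 49.8
time: 6.75
tool_pos: [491.6, 58.6, 164.3]
tcp_rot: [-3.115, -0.001, 1.573]
contact_force: [0.6, 0.4, -3.5]
grip_width: 49.9
n 7230 xmax 56.3 y -29.9 29.9 top plane slopes deg [-0.85  2.32] z0 9.7 z at 38 9.2
((34.765838623046875, -0.9195060729980469), (42.30792236328125, 50.14508819580078), 0.0002418322255834937)
time 6.80 pos [491.5  58.5 164.3] yaw 90.08 force [ 0.   0.4 -3.7] grip 49.7
[1, np.float64(-2.7), np.float64(3.9), np.float64(12.2), np.float64(0.04)]
[1, np.float64(-2.7), np.float64(3.9), np.float64(12.2), np.float64(0.04)]
[-3.11471698e+00 -1.48059512e-03  1.57219835e+00]
```

View pics/w4.png

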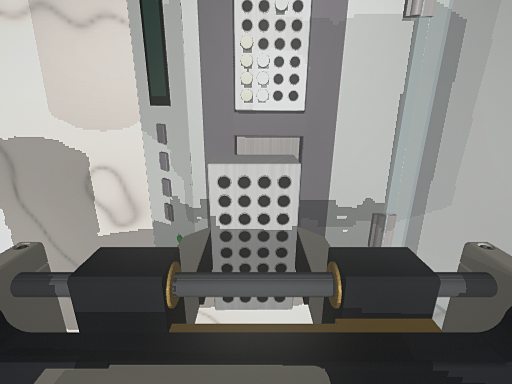

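```bash
python3 -m jog '[1,0,0,-30,0]';python3 -m jog '[1,0,0,0,0]'; python3 -m jog '[1,0,0,0,0]'; python3 -m jog '[1,-5,0,0,0]'; python3 -m jog '[1,0,0,0,0]'; python3 -m jog '[1,0,0,0,0]'
```

```text
time: 6.9
tool_pos: [489.4, 57.9, 190.9]
tcp_rot: [-3.105, -0.002, 1.572]
contact_force: [0.2, -0.5, -1.7]
grip_width: 49.7
time: 7.0
tool_pos: [490.9, 57.1, 193.4]
tcp_rot: [-3.111, -0.001, 1.571]
contact_force: [2.1, 0.7, -2.5]
grip_width: 49.7
time: 7.1
tool_pos: [490.0, 56.5, 192.6]
tcp_rot: [-3.109, -0.001, 1.57]
contact_force: [0.1, -0.5, -3.3]
grip_width: 49.9
time: 7.2
tool_pos: [489.6, 51.2, 192.0]
tcp_rot: [-3.109, -0.001, 1.57]
contact_force: [0.2, 0.4, -3.0]
grip_width: 49.8
time: 7.3
tool_pos: [489.0, 50.3, 191.3]
tcp_rot: [-3.107, -0.001, 1.569]
contact_force: [-0.6, -0.1, -3.2]
grip_width: 49.7
time: 7.4
tool_pos: [488.7, 49.9, 190.7]
tcp_rot: [-3.106, -0.001, 1.568]
contact_force: [-0.2, -0.0, -2.8]
grip_width: 49.6
```

```bash
python3 - <<'E'
from h import *
plan(501.5,53,135,90,n=2,f=1)
E
python3 -m jog '[1,1,8,29,0, 1,1,7,25,0]'
python3 - <<'E'
from h import *
save('wrist','w5');blk('w5')
v=V('w5');P=v.pts();o=get_obs();print(o['tcp_rot'],o['tool_pos'])
m=(P[...,2]>90)&(P[...,2]<150)&(P[...,1]>70)&(P[...,1]<112)&(abs(P[...,0]-500)<40);m[235:]=0
print('top face world x',P[m][:,0].min(),P[m][:,0].max(),'y max',P[m][:,1].max())
w=(P[...,2]<75)&(P[...,1]<125)&(P[...,1]>90)&(abs(P[...,0]-500)<40);w[235:]=0
print('well',P[w].min(0),P[w].max(0),w.sum())
cv2.imwrite('pics/w5z.png',cv2.resize(v.p[90:250,160:360],None,fx=4,fy=3.7,interpolation=cv2.INTER_CUBIC)[:,:,::-1])
E
```

```text
time 7.40 pos [488.7  49.9 190.7] yaw 89.85 force [-0.2 -0.  -2.8] grip 49.6
[1, np.float64(1.5), np.float64(6.4), np.float64(27.8), np.float64(-0.08)]
[1, np.float64(1.5), np.float64(6.4), np.float64(27.8), np.float64(-0.08)]
time: 7.6
tool_pos: [503.6, 51.5, 137.5]
tcp_rot: [-3.113, -0.001, 1.567]
contact_force: [0.0, 0.1, -2.9]
grip_width: 49.7
n 7242 xmax 56.1 y -30.0 30.0 top plane slopes deg [-0.77  2.31] z0 6.1 z at 38 5.6
((34.55693054199219, -0.1981220245361328), (42.28356170654297, 50.07277297973633), 0.08452176302671432)
[-3.10855041e+00 -9.85025764e-04  1.56726562e+00] [502.79988854  51.6038591  133.96142153]
top face world x 477.2784289452828 527.8158876711486 y max 107.76877386773629
well [473.42374325 100.76614513  64.56502848] [525.86615529 119.28566638  74.95853514] 1834
```

View pics/w5z.png

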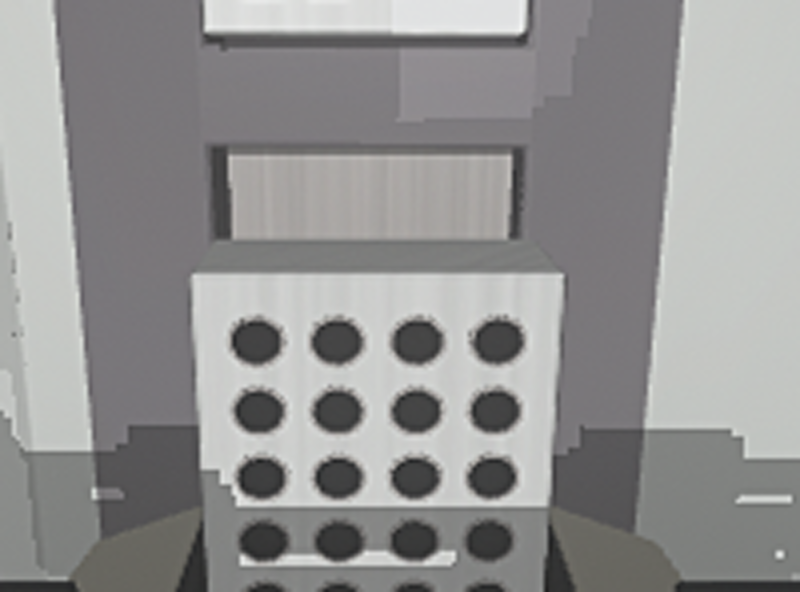

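```bash
python3 -m jog '[1,1,-1,7,0, 1,0,0,6,0]'
python3 - <<'E'
from h import *
o=get_obs();print(o['tcp_rot'],o['tool_pos'],o['contact_force'])
E
```

```text
time: 7.85
tool_pos: [500.8, 53.0, 120.4]
tcp_rot: [-3.107, -0.002, 1.567]
contact_force: [-4.4, 5.9, 8.3]
grip_width: 49.8
[-3.10655302e+00 -1.81583233e-03  1.56702567e+00] [500.81763678  53.04942665 120.36806983] [-4.37743783  5.85503675  8.33897521]
```

```bash
python3 -m jog '[1,0,0,3,0]'; python3 -m jog '[1,0,0,4,0]';python3 - <<'E'
from h import *
save('wrist','w6');blk('w6')
v=V('w6');P=v.pts();o=get_obs();print(o['tcp_rot'],o['tool_pos'],o['contact_force'])
cv2.imwrite('pics/w6z.png',cv2.resize(v.p[90:250,160:360],None,fx=4,fy=3.7,interpolation=cv2.INTER_CUBIC)[:,:,::-1])
E
```

```text
time: 7.95
tool_pos: [500.7, 53.7, 118.2]
tcp_rot: [-3.107, -0.003, 1.567]
contact_force: [-3.4, 5.1, 8.9]
grip_width: 49.7
time: 8.05
tool_pos: [500.6, 54.5, 115.6]
tcp_rot: [-3.109, -0.004, 1.567]
contact_force: [-4.0, 5.3, 7.3]
grip_width: 49.9
n 8336 xmax 70.0 y -30.0 30.0 top plane slopes deg [8.02 1.51] z0 9.0 z at 38 14.4
((33.429962158203125, -0.3814563751220703), (59.86796951293945, 46.64308547973633), 88.93157196044922)
[-3.1086115  -0.00409907  1.56693099] [500.53754026  54.62846869 115.32450857] [-1.62571177  4.65252586  5.09778521]
```

View pics/w6z.png

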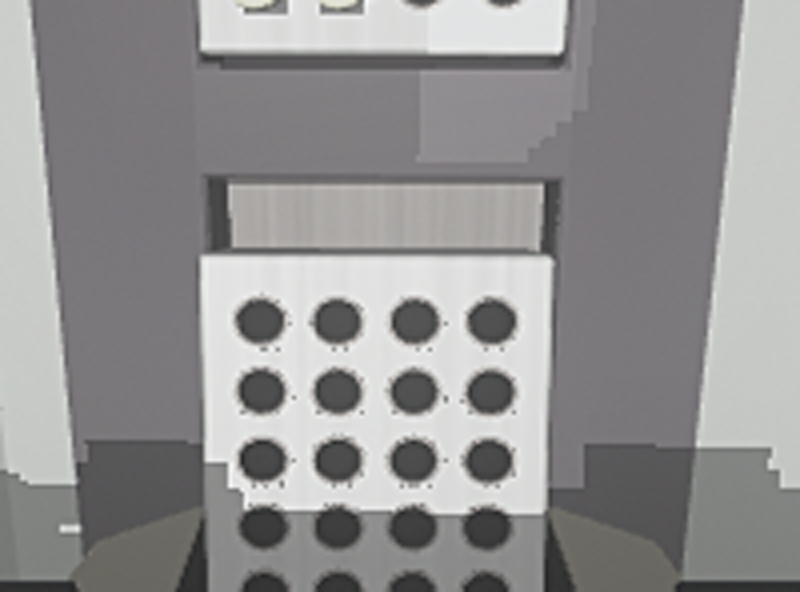

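```bash
python3 -m jog '[1,0,0,4,0]'; python3 -m jog '[1,0,0,3,0]';python3 - <<'E'
from h import *
save('wrist','w7');blk('w7')
v=V('w7');P=v.pts();o=get_obs();print(o['tcp_rot'],o['tool_pos'],o['contact_force'])
m=(P[...,2]>89)&(P[...,1]<116)&(P[...,1]>90)&(abs(P[...,0]-500)<40);m[235:]=0
print(P[m].min(0),P[m].max(0))
for u in (220,245,270): print([ [r]+P[r,u].round(1).tolist() for r in range(140,200,5)][::1])
E
```

```text
time: 8.2
tool_pos: [500.5, 55.3, 113.1]
tcp_rot: [-3.11, -0.005, 1.567]
contact_force: [-7.5, 1.6, 23.3]
grip_width: 49.5
time: 8.3
tool_pos: [500.4, 55.4, 112.8]
tcp_rot: [-3.112, -0.004, 1.568]
contact_force: [-11.4, -1.6, 27.7]
grip_width: 49.8
n 8641 xmax 70.0 y -30.0 30.0 top plane slopes deg [11.32  1.17] z0 9.2 z at 38 16.8
((32.977848052978516, 0.03769874572753906), (59.789947509765625, 46.62197494506836), 89.94556427001953)
[-3.11230199 -0.00439335  1.56760326] [500.36936597  55.40906506 112.94572288] [-8.0168307   0.67901405 17.63106261]
[474.4567943   90.00592207  89.98942099] [524.12703384 111.71661351  98.46299406]
[[140, 476.5, 118.4, 66.5], [145, 476.6, 115.4, 67.8], [150, 476.4, 112.1, 67.3], [155, 476.2, 108.7, 67.2], [160, 479.9, 110.2, 91.7], [165, 480.1, 107.7, 93.9], [170, 480.0, 104.9, 94.2], [175, 479.9, 101.9, 93.9], [180, 480.0, 99.4, 95.4], [185, 479.9, 96.5, 95.8], [190, 480.0, 93.8, 96.9], [195, 479.8, 90.7, 96.6]]
[[140, 493.9, 120.5, 84.0], [145, 492.8, 115.3, 67.2], [150, 492.8, 112.2, 67.8], [155, 492.7, 108.7, 66.6], [160, 494.2, 110.2, 91.5], [165, 494.2, 107.7, 93.3], [170, 494.3, 105.0, 94.5], [175, 494.2, 102.0, 94.2], [180, 494.2, 99.3, 95.1], [185, 494.3, 96.8, 96.6], [190, 494.3, 93.9, 96.7], [195, 494.3, 91.1, 97.3]]
[[140, 508.5, 120.6, 84.0], [145, 509.0, 115.3, 66.6], [150, 509.1, 112.0, 66.3], [155, 509.1, 108.7, 66.7], [160, 508.4, 110.4, 92.4], [165, 508.4, 107.6, 92.7], [170, 508.4, 104.9, 93.5], [175, 508.5, 102.0, 93.8], [180, 508.5, 99.5, 95.5], [185, 508.5, 96.4, 95.0], [190, 508.5, 93.8, 96.3], [195, 508.6, 91.0, 96.7]]
```

The block is at about 11° with its inner end on the well floor and its outer end on the rim. The gap to the inner wall is about 9 mm. I slide it in along the well.

```bash
python3 -m jog '[1,3,0,-1.5,0]'; python3 -m jog '[1,3,0,0,0]'; python3 -m jog '[1,3,0,0,0]'
```

```text
time: 8.45
tool_pos: [500.6, 58.2, 115.8]
tcp_rot: [-3.114, -0.004, 1.568]
contact_force: [-0.9, 1.1, -3.1]
grip_width: 50.0
time: 8.55
tool_pos: [501.1, 61.3, 116.9]
tcp_rot: [-3.116, -0.004, 1.567]
contact_force: [0.4, -0.1, -2.7]
grip_width: 50.1
time: 8.65
tool_pos: [501.2, 64.5, 117.2]
tcp_rot: [-3.117, -0.004, 1.568]
contact_force: [0.8, 0.2, -3.8]
grip_width: 49.3
```

```bash
python3 -m jog '[1,-1,-0.5,2,0]'; python3 -m jog '[1,0,0,2,0]'
python3 - <<'E'
from h import *
save('wrist','w8');blk('w8')
v=V('w8');P=v.pts();o=get_obs();print(o['tcp_rot'],o['tool_pos'],o['contact_force'])
m=(P[...,2]>89)&(P[...,1]<117)&(P[...,1]>90)&(abs(P[...,0]-500)<40);m[235:]=0
print(P[m].min(0),P[m].max(0))
for u in (220,245,270): print([ [r]+P[r,u].round(1).tolist() for r in range(110,170,5)][::1])
cv2.imwrite('pics/w8z.png',cv2.resize(v.p[90:250,160:360],None,fx=4,fy=3.7,interpolation=cv2.INTER_CUBIC)[:,:,::-1])
E
```

```text
time: 8.75
tool_pos: [500.8, 64.0, 115.3]
tcp_rot: [-3.118, -0.004, 1.568]
contact_force: [0.8, -0.9, -2.6]
grip_width: 49.5
time: 8.85
tool_pos: [500.6, 64.0, 112.9]
tcp_rot: [-3.117, -0.004, 1.568]
contact_force: [0.5, 0.3, -2.3]
grip_width: 49.2
n 9872 xmax 70.0 y -30.0 30.0 top plane slopes deg [11.11  0.89] z0 8.9 z at 38 16.4
((32.979942321777344, 0.034698486328125), (59.70112609863281, 46.63857650756836), 89.7627182006836)
[-3.11722638 -0.0039245   1.56817358] [500.60168965  63.98239935 112.65501245] [ 0.87884885  0.5208705  -1.75092669]
[474.69830129  90.00417589  91.15170453] [524.49170861 116.99155315 100.58199427]
[[110, 482.2, 146.2, 97.9], [115, 481.2, 143.5, 92.1], [120, 481.3, 140.9, 93.1], [125, 480.0, 137.7, 85.0], [130, 479.9, 134.9, 85.0], [135, 479.8, 132.1, 85.2], [140, 479.5, 129.1, 84.0], [145, 479.4, 126.2, 84.1], [150, 479.4, 123.3, 84.5], [155, 476.7, 117.3, 67.1], [160, 480.5, 119.1, 93.7], [165, 480.6, 116.5, 94.9]]
[[110, 495.2, 146.2, 99.2], [115, 494.8, 143.5, 92.6], [120, 494.9, 141.0, 94.4], [125, 494.2, 137.5, 82.6], [130, 494.3, 134.9, 85.2], [135, 494.3, 132.1, 84.8], [140, 494.3, 129.3, 85.7], [145, 494.2, 126.2, 84.3], [150, 494.2, 123.4, 84.9], [155, 493.2, 117.4, 67.6], [160, 494.6, 119.0, 92.8], [165, 494.5, 116.1, 92.9]]
[[110, 508.2, 146.0, 92.8], [115, 508.3, 143.4, 92.2], [120, 508.3, 140.8, 92.5], [125, 508.7, 137.6, 84.1], [130, 508.7, 134.9, 84.4], [135, 508.7, 132.1, 84.9], [140, 508.8, 129.2, 84.4], [145, 508.8, 126.4, 85.2], [150, 508.9, 123.5, 85.5], [155, 509.6, 117.0, 65.3], [160, 508.7, 119.0, 92.5], [165, 508.8, 116.0, 92.3]]
```

View pics/w8z.png

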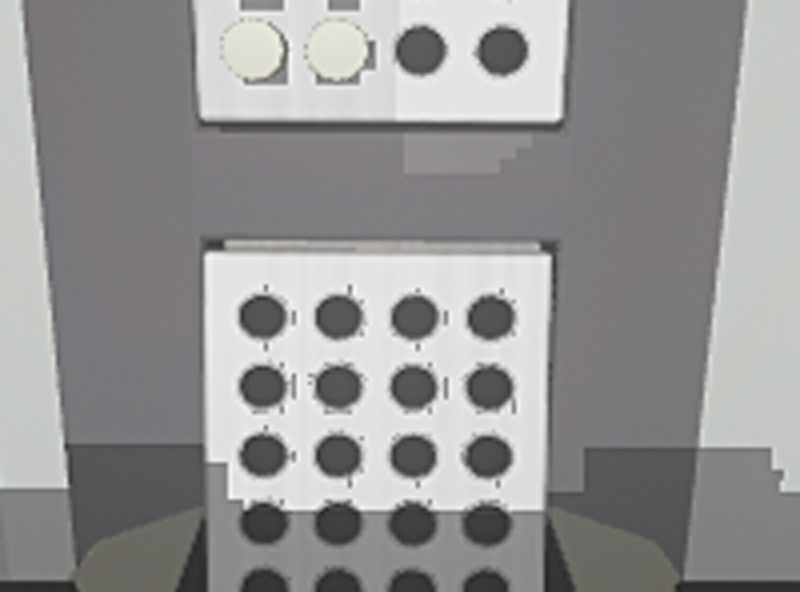

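The inner end is down, about 1 mm from its wall, and the outer end is on the rim by about 1–2 mm. I lower a touch and release, then push it from the outer end.

```bash
python3 -m jog '[1,0,0,1.2,0, 0.8,0,0,0,0, 0.5,0,0,0,0, 0,0,0,0,0, 0,0,0,0,0]'
python3 - <<'E'
from h import *
save('wrist','w9');save('side','s9');blk('w9')
v=V('w9');P=v.pts();o=get_obs();print(o['tcp_rot'],o['tool_pos'],o['contact_force'])
for u in (220,245,270): print([ [r]+P[r,u].round(1).tolist() for r in range(140,170,3)][::1])
E
```

```text
time: 9.4
tool_pos: [501.0, 63.6, 112.2]
tcp_rot: [-3.118, -0.004, 1.568]
contact_force: [0.3, -0.3, 0.4]
grip_width: 61.2
n 9865 xmax 69.9 y -30.0 30.0 top plane slopes deg [11.    0.12] z0 9.0 z at 38 16.3
((32.909812927246094, 1.3285465240478516), (56.557823181152344, 46.682308197021484), 89.90435028076172)
[-3.11791403 -0.00386801  1.56794633] [500.96563244  63.63912266 112.20319778] [-0.22723614 -0.14508565  0.49539164]
[[140, 480.1, 128.9, 84.6], [143, 480.2, 127.2, 85.2], [146, 479.9, 125.3, 83.9], [149, 480.1, 123.8, 85.8], [152, 480.0, 122.1, 85.9], [155, 477.2, 117.1, 67.3], [158, 480.7, 119.6, 91.5], [161, 480.7, 118.0, 92.1], [164, 480.9, 116.6, 93.8], [167, 480.9, 114.9, 94.0]]
[[140, 494.7, 128.9, 84.9], [143, 494.7, 127.1, 84.6], [146, 494.6, 125.4, 84.4], [149, 494.6, 123.6, 84.1], [152, 494.6, 121.8, 84.1], [155, 493.6, 117.1, 67.4], [158, 494.9, 119.6, 91.6], [161, 495.0, 118.2, 92.9], [164, 495.0, 116.5, 93.2], [167, 495.0, 114.9, 93.6]]
[[140, 509.2, 128.9, 85.1], [143, 509.2, 127.3, 85.7], [146, 509.3, 125.3, 84.0], [149, 509.3, 123.6, 84.2], [152, 509.3, 121.9, 84.4], [155, 510.0, 116.8, 65.7], [158, 509.1, 119.5, 90.8], [161, 509.1, 118.2, 92.7], [164, 509.1, 116.4, 92.4], [167, 509.1, 114.9, 93.7]]
```

View pics/w9.png

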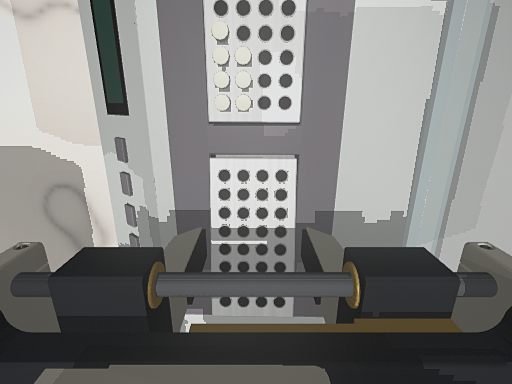

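```bash
python3 -m jog '[0.3,0,0,-20,0, 0.6,-10,0,-30,0, 1,-30,0,-5,0, 1,-30,0,0,0, 1,0,0,0,0]'
python3 - <<'E'
from h import *
plan(499.7,-4,118,90,n=2,f=1);print(get_obs()['tcp_rot'])
E
```

```text
time: 10.0
tool_pos: [502.6, -8.2, 168.7]
tcp_rot: [-3.118, -0.003, 1.571]
contact_force: [0.4, 0.7, -0.0]
grip_width: 39.0
time 10.00 pos [502.6  -8.2 168.7] yaw 90.00 force [ 0.4  0.7 -0. ] grip 39.0
[1, np.float64(2.1), np.float64(-1.4), np.float64(25.3), np.float64(-0.0)]
[1, np.float64(2.1), np.float64(-1.4), np.float64(25.3), np.float64(-0.0)]
[-3.11816258e+00 -2.85051432e-03  1.57071161e+00]
```

```bash
python3 -m jog '[1,0,-1,25,0, 1,0,-1,15,0, 1,0,0,8,0, 1,0,0,0,0, 1,0,0,0,0]'
python3 - <<'E'
from h import *
save('side','s10');save('wrist','w10')
plan(499.7,6,117,90,n=2,f=1);print(get_obs()['tcp_rot'])
v=V('s10');cv2.imwrite('pics/s10z.png',cv2.resize(v.p[100:240,200:340],None,fx=4.2,fy=4.2,interpolation=cv2.INTER_CUBIC)[:,:,::-1])
E
```

```text
time: 10.5
tool_pos: [500.3, -7.4, 120.0]
tcp_rot: [-3.121, -0.003, 1.569]
contact_force: [0.5, 0.1, 0.2]
grip_width: 1.2
time 10.60 pos [500.5  -7.5 120.3] yaw 89.87 force [-0.1  0.   0.2] grip 0.3
[1, np.float64(6.8), np.float64(-0.4), np.float64(1.6), np.float64(-0.07)]
[1, np.float64(6.8), np.float64(-0.4), np.float64(1.6), np.float64(-0.07)]
[-3.12127774 -0.00316986  1.56851635]
```

View pics/s10z.png

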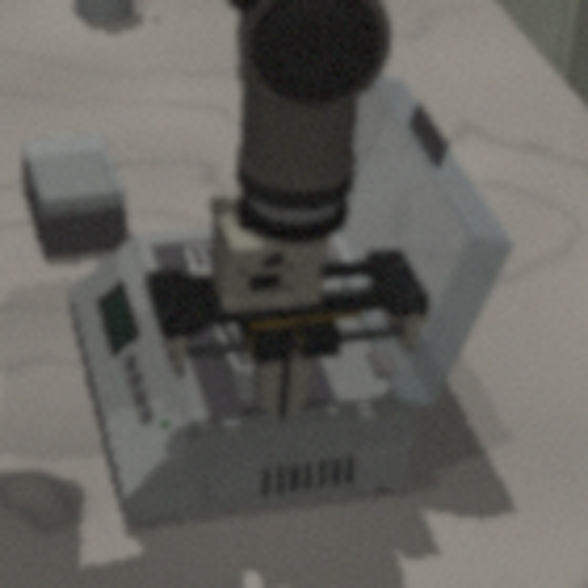

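View pics/w10.png

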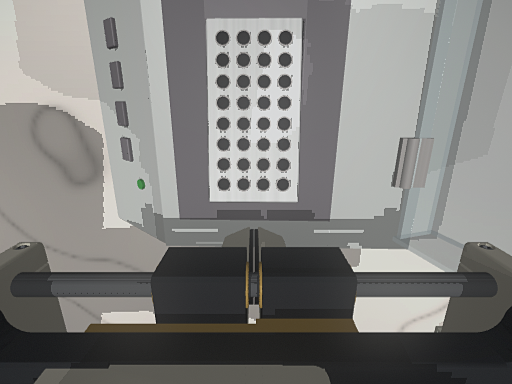

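```bash
cat >> h.py <<'E'
def blk2(f):
    v=V(f);P=v.pts()
    m=(P[...,2]>89.5)&(P[...,2]<125)&(P[...,1]<121)&(P[...,1]>8)&(abs(P[...,0]-500)<32);m[215:]=0
    q=P[m];A=np.c_[q[:,0]-499.7,q[:,1]-71.2,np.ones(len(q))];k=np.zeros(3)
    for _ in range(4):
        r=q[:,2]-A@k; s=slice(None) if not k.any() else abs(r)<2
        k,*_=np.linalg.lstsq(A[s],q[s,2],rcond=None)
    r=abs(q[:,2]-A@k)<2;q=q[r]
    print('slopes deg x,y',np.degrees(np.arctan(k[:2])).round(2),'z mid',k[2].round(2),'rect',cv2.minAreaRect(q[:,:2].astype(np.float32)))
    print('ext',q.min(0).round(1),q.max(0).round(1))
E
python3 - <<'E'
from h import *
blk2('w10')
E
```

```text
slopes deg x,y [ -0.07 -10.92] z mid 101.76 rect ((499.08367919921875, 72.81526947021484), (94.45901489257812, 50.156429290771484), 89.90122985839844)
ext [474.   25.6  90.5] [524.2 120.1 112. ]
```

```bash
python3 -m jog '[1,8,-0.5,1.5,0, 1,8,0,1,0]'; python3 -m jog '[1,3,0,0,0]'; python3 -m jog '[1,2,0,0,0]'
```

```text
time: 10.8
tool_pos: [500.7, 8.9, 118.8]
tcp_rot: [-3.124, -0.003, 1.567]
contact_force: [0.2, -0.1, 0.1]
grip_width: 0.3
time: 10.9
tool_pos: [500.7, 12.8, 118.9]
tcp_rot: [-3.124, -0.003, 1.568]
contact_force: [0.1, -2.5, -1.1]
grip_width: 0.2
time: 11.0
tool_pos: [500.8, 14.6, 119.1]
tcp_rot: [-3.124, -0.001, 1.57]
contact_force: [-0.3, -13.7, 0.3]
grip_width: 0.2
```

```bash
python3 -m jog '[1,1,0,0,0]'
python3 - <<'E'
from h import *
save('wrist','w11');blk2('w11');print(get_obs()['contact_force'],get_obs()['tool_pos'])
E
```

```text
time: 11.1
tool_pos: [500.9, 14.5, 119.3]
tcp_rot: [-3.124, 0.002, 1.571]
contact_force: [-2.0, -9.6, -0.2]
grip_width: 0.5
slopes deg x,y [-0.08 -7.43] z mid 99.11 rect ((499.12506103515625, 79.37373352050781), (83.32009887695312, 50.146324157714844), 89.86942291259766)
ext [474.   37.8  91. ] [524.2 121.  104.9]
[-1.22405126 -8.56508522 -1.00647659] [500.87682315  14.47096554 119.31142656]
```

```bash
python3 -m jog '[1,-5,0,0,0, 1,0,0,-20,0, 1,0,0,-10,0, 1,0,0,0,0]'
python3 - <<'E'
from h import *
save('wrist','w12');blk2('w12');plan(499.5,34,140,90,n=2,f=1)
E
```

```text
time: 11.55
tool_pos: [501.3, 9.4, 150.0]
tcp_rot: [-3.124, 0.002, 1.571]
contact_force: [0.0, -0.7, -0.3]
grip_width: 0.5
slopes deg x,y [-0.04 -0.  ] z mid 92.85 rect ((498.94439697265625, 70.44207763671875), (96.12859344482422, 50.095359802246094), 89.73722839355469)
ext [473.7  22.5  90.9] [524.2 118.5  94.8]
time 11.60 pos [501.1   9.4 149.5] yaw 90.02 force [0.4 1.5 0.1] grip 0.4
[1, np.float64(12.3), np.float64(-0.8), np.float64(4.8), np.float64(0.01)]
[1, np.float64(12.3), np.float64(-0.8), np.float64(4.8), np.float64(0.01)]
```

View pics/w12.png

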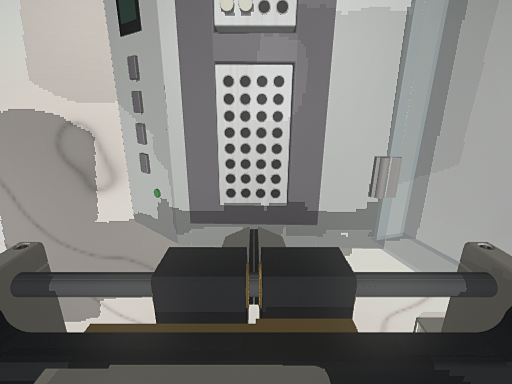

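The block has dropped flat: slopes are 0° and the top is at 92.9, which matches 8 mm proud. I press it once to confirm it is seated.

```bash
python3 -m jog '[1,14,-1,0,0, 1,13,-0.5,10,0, 1,0,0,7,0, 1,0,0,0,0]'; python3 -m jog '[1,0,0,6,0]';  python3 -m jog '[1,0,0,3,0]'; python3 -m jog '[1,0,0,3,0]'
```

```text
time: 12.0
tool_pos: [497.7, 39.7, 129.1]
tcp_rot: [-3.12, 0.001, 1.572]
contact_force: [-0.4, -1.1, -0.0]
grip_width: 0.5
time: 12.1
tool_pos: [497.7, 40.0, 122.8]
tcp_rot: [-3.12, 0.001, 1.573]
contact_force: [0.1, 0.4, -0.1]
grip_width: 0.2
time: 12.2
tool_pos: [497.2, 40.0, 118.8]
tcp_rot: [-3.119, 0.001, 1.573]
contact_force: [-0.3, -0.0, -0.3]
grip_width: 0.1
time: 12.3
tool_pos: [497.4, 40.0, 117.9]
tcp_rot: [-3.12, 0.001, 1.573]
contact_force: [-14.4, 2.3, 54.5]
grip_width: 0.7
```

```bash
python3 -m jog '[1,0,0,-6,0, 1,-5,-5,-40,0, 1,-20,-20,-45,0, 1,-20,-20,-45,0, 1,-20,-20,-40,0]'
python3 - <<'E'
from h import *
save('wrist','w13');blk2('w13');save('top','t13');save('side','s13')
o=get_obs();print(o['tool_pos'],o['tcp_rot'])
for n,b in (('t13',(180,125,300,240)),('s13',(200,110,330,235))):
    x=V(n);im=cv2.resize(x.p[b[1]:b[3],b[0]:b[2]],None,fx=5,fy=5,interpolation=cv2.INTER_CUBIC)
    cv2.imwrite('pics/%sz.png'%n,im[:600,:800,::-1])
E
```

```text
time: 12.8
tool_pos: [436.2, -24.1, 292.0]
tcp_rot: [-3.11, -0.0, 1.574]
contact_force: [0.2, 0.3, 1.3]
grip_width: 0.7
slopes deg x,y [0.07 0.03] z mid 92.85 rect ((498.876220703125, 70.06098175048828), (95.35579681396484, 50.121700286865234), 89.65676879882812)
ext [473.6  22.3  90.8] [524.  117.6  94.9]
[437.40748528 -24.69699199 292.97594302] [-3.11612034e+00  1.34157160e-03  1.57179318e+00]
```

View pics/t13z.png

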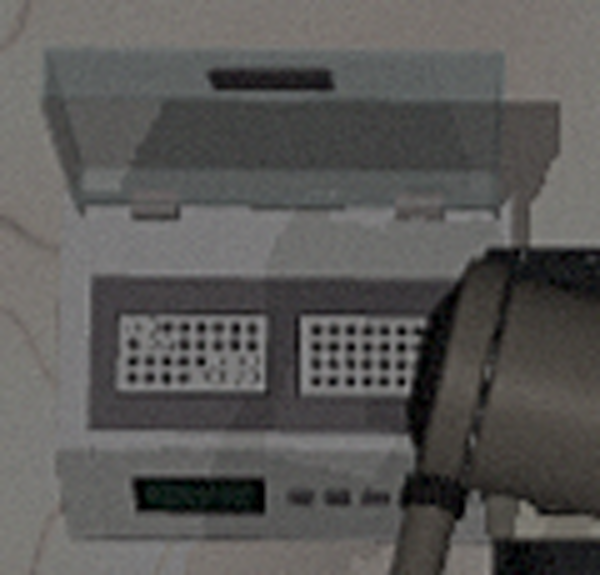

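View pics/s13z.png

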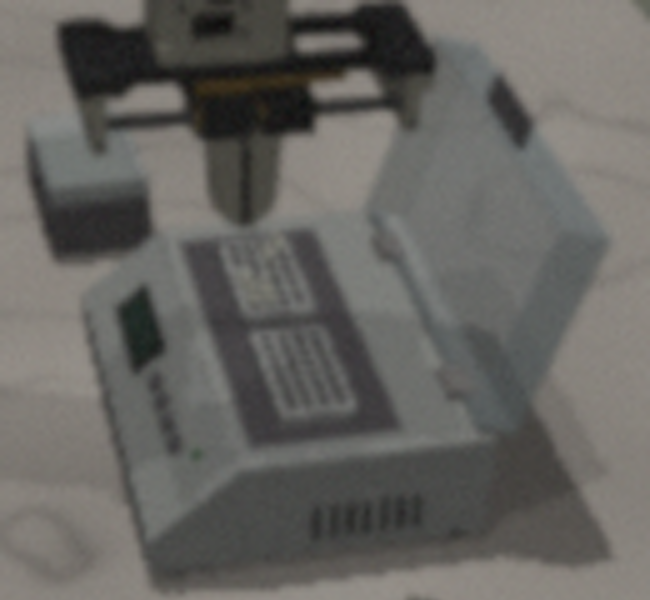

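View pics/w13.png

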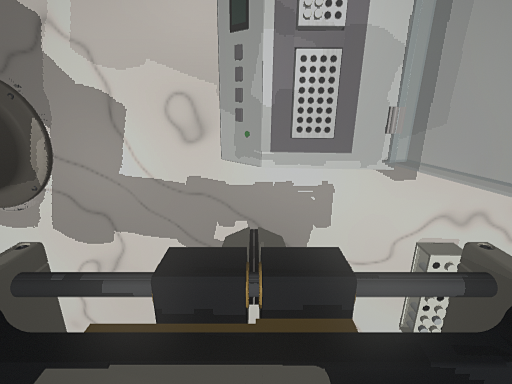

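The block sits level like its neighbour. The tab is at top (234.2,140.8) and side (302.4,132.2), so I triangulate it.

Run:
```python
from h import *
def ray(v,u,w):
    r=np.array([(u-v.cx)/v.f,(w-v.cy)/v.f,1])@v.R;return -v.t@v.R,r/np.linalg.norm(r)
def tri(a,b):
    (o1,r1),(o2,r2)=a,b
    k=np.linalg.lstsq(np.c_[r1,-r2],o2-o1,rcond=None)[0];p,q=o1+k[0]*r1,o2+k[1]*r2
    return ((p+q)/2).round(1),np.linalg.norm(p-q).round(1)
t=V('t13');s=V('s13')
print('tab',tri(ray(t,234.2,140.8),ray(s,302.4,132.2)), t.at(234,141),s.at(302,132))
# panel top-right corner (near): top z (503,55)-> ; side z(607,238)
print('corner near',tri(ray(t,180+503/5,125+55/5),ray(s,200+607/5,110+240/5)))
for a in (1.6,1.7,1.8):
    f=a-np.pi/2;print(a,'tab',589.7+6*np.cos(f)+158*np.sin(f),88.5-6*np.sin(f)+158*np.cos(f),'paneltop',589.7+34*np.cos(f)+148*np.sin(f),88.5-34*np.sin(f)+148*np.cos(f))
plan(600,129,330,90,n=5,f=1)
```

```text
tab (array([648.4, 126.1, 236.1]), np.float64(5.1)) [645.58299517 127.46945818 234.5319437 ] [648.47825709 123.23714463 238.67137434]
corner near (array([666.2,  -7.1, 217. ]), np.float64(4.1))
1.6 tab 600.3109661418526 246.2574321467501 paneltop 628.007031804002 235.44410949189893
1.7 tab 616.0074189614078 244.40997308571687 paneltop 642.4855887111216 230.8856791409175
1.8 tab 631.441016746777 241.0047131105963 paneltop 656.4367294644355 224.90457815040793
time 12.95 pos [437.4 -24.7 293. ] yaw 90.06 force [-0.4  0.1 -0.7] grip 0.4
[1, np.float64(30.7), np.float64(32.5), np.float64(-7.4), np.float64(0.01)]
[1, np.float64(30.7), np.float64(32.5), np.float64(-7.4), np.float64(0.01)]
[1, np.float64(30.7), np.float64(32.5), np.float64(-7.4), np.float64(0.01)]
[1, np.float64(30.7), np.float64(32.5), np.float64(-7.4), np.float64(0.01)]
[1, np.float64(30.7), np.float64(32.5), np.float64(-7.4), np.float64(0.01)]
```

```bash
python3 -m jog '[1,30,25,-10,0, 1,35,35,-8,0, 1,35,40,-5,0, 1,30,45,0,0, 1,20,45,0,0]'
python3 - <<'E'
from h import *
plan(708,129,315,90,n=3,f=1);print(get_obs()['tcp_rot'])
E
```

```text
time: 13.45
tool_pos: [621.7, 122.6, 305.9]
tcp_rot: [-3.109, 0.002, 1.564]
contact_force: [1.3, -0.0, 0.5]
grip_width: 0.5
time 13.45 pos [621.7 122.6 305.9] yaw 89.63 force [ 1.3 -0.   0.5] grip 0.5
[1, np.float64(2.3), np.float64(28.8), np.float64(-3.0), np.float64(-0.12)]
[1, np.float64(2.3), np.float64(28.8), np.float64(-3.0), np.float64(-0.12)]
[1, np.float64(2.2), np.float64(28.8), np.float64(-3.0), np.float64(-0.12)]
[-3.10927729e+00  1.68899258e-03  1.56438997e+00]
```

```bash
python3 -m jog '[1,1,28,-6,0, 1,0,28,-4,0, 1,0,28,-2,0, 1,0,0,0,0]'
python3 - <<'E'
from h import *
save('side','s14');plan(710,129,232,90,n=3,f=1);print(get_obs()['tcp_rot'])
x=V('s14');im=cv2.resize(x.p[60:235,200:360],None,fx=4,fy=3.4,interpolation=cv2.INTER_CUBIC)
cv2.imwrite('pics/s14z.png',im[:600,:800,::-1])
E
```

```text
time: 13.85
tool_pos: [712.1, 129.6, 300.0]
tcp_rot: [-3.094, 0.002, 1.57]
contact_force: [-0.7, 0.5, -0.4]
grip_width: 0.2
time 13.90 pos [710.7 129.9 300.2] yaw 89.99 force [ 0.4 -0.2 -0.1] grip 0.3
[1, np.float64(-0.3), np.float64(-0.2), np.float64(22.7), np.float64(-0.0)]
[1, np.float64(-0.3), np.float64(-0.2), np.float64(22.7), np.float64(-0.0)]
[1, np.float64(-0.3), np.float64(-0.2), np.float64(22.7), np.float64(-0.0)]
[-3.09256751e+00  1.40731749e-03  1.57055870e+00]
```

View pics/s14z.png

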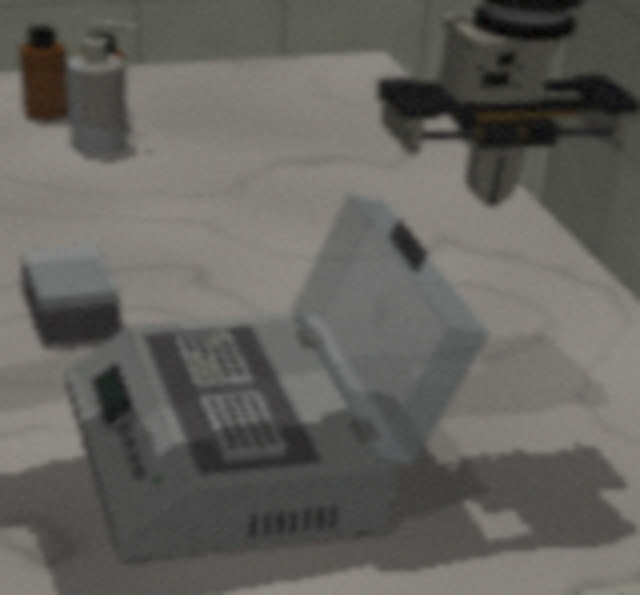

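```bash
python3 -m jog '[1,0,1,25,0, 1,0,1,25,0, 1,0,1,12,0, 1,0,0,0,0]'
python3 - <<'E'
from h import *
save('side','s15');plan(690,129,234,90,n=1,f=1);print(get_obs()['tcp_rot'])
x=V('s15');im=cv2.resize(x.p[60:235,200:360],None,fx=4,fy=3.4,interpolation=cv2.INTER_CUBIC)
cv2.imwrite('pics/s15z.png',im[:600,:800,::-1])
E
```

```text
time: 14.3
tool_pos: [707.0, 131.1, 232.6]
tcp_rot: [-3.087, 0.001, 1.572]
contact_force: [-0.7, 0.1, 0.7]
grip_width: 0.3
time 14.35 pos [707.3 131.2 233.7] yaw 90.04 force [ 0.2 -0.3  0.6] grip 0.6
[1, np.float64(-2.2), np.float64(-17.3), np.float64(-0.3), np.float64(0.04)]
[-3.08807635e+00  1.10071430e-03  1.57157928e+00]
```

View pics/s15z.png

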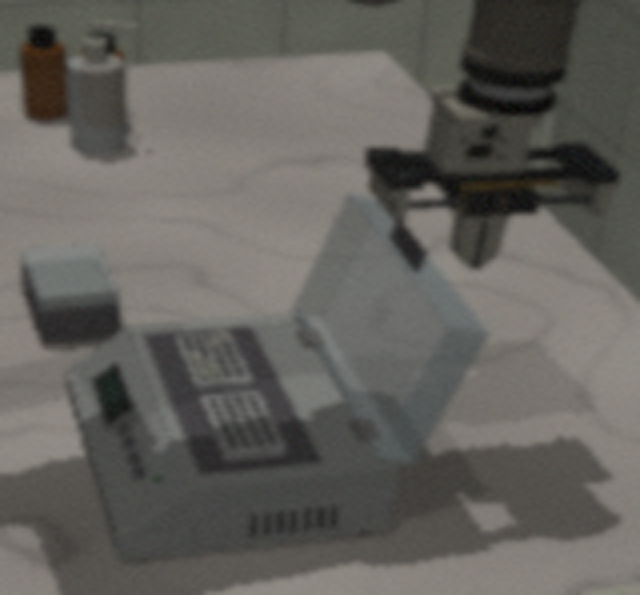

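The fingers at (475,262) are now behind the panel at tab height. I push toward the robot.

```bash
python3 -m jog '[1,0,-15,0,0, 1,0,-12,0,0]'; python3 -m jog '[1,0,-12,-1,0]';python3 -m jog '[1,0,-12,-1,0]'; python3 -m jog '[1,0,-12,-1,0]'
```

```text
time: 14.55
tool_pos: [680.1, 131.3, 236.2]
tcp_rot: [-3.09, 0.001, 1.571]
contact_force: [8.1, 0.5, 11.2]
grip_width: 0.4
time: 14.65
tool_pos: [670.0, 131.4, 241.6]
tcp_rot: [-3.101, 0.0, 1.571]
contact_force: [9.6, -0.1, 13.3]
grip_width: 0.6
time: 14.75
tool_pos: [659.3, 131.4, 247.0]
tcp_rot: [-3.11, -0.0, 1.571]
contact_force: [2.8, -0.4, 4.6]
grip_width: 0.3
time: 14.85
tool_pos: [647.7, 131.5, 251.5]
tcp_rot: [-3.116, -0.001, 1.571]
contact_force: [1.5, 0.5, 0.7]
grip_width: 0.7
```

Run:
```python
from h import *
save('side','s16');print(get_obs()['tool_pos'])
x=V('s16');im=cv2.resize(x.p[60:235,200:360],None,fx=4,fy=3.4,interpolation=cv2.INTER_CUBIC)
cv2.imwrite('pics/s16z.png',im[:600,:800,::-1])
```

```text
[646.2541264  131.75730499 252.38016472]
```

View pics/s16z.png

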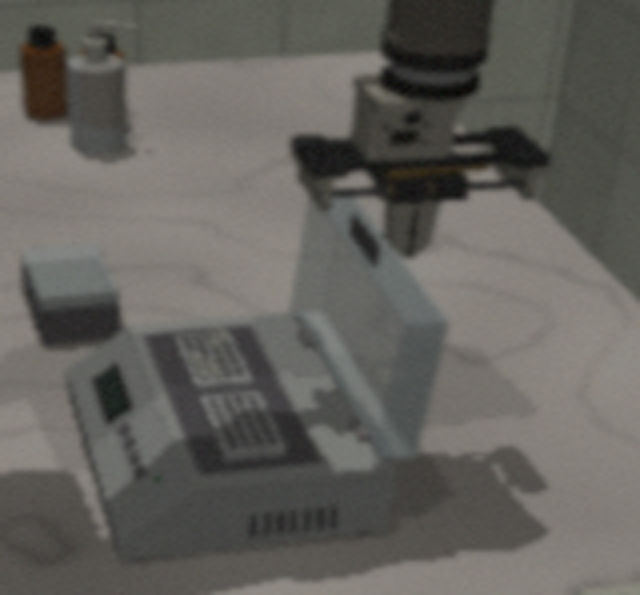

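```bash
python3 -m jog '[1,0,0,5,0, 1,0,-12,6,0]';  python3 -m jog '[1,0,-14,1,0, 1,0,-14,1,0]'; python3 -m jog '[1,0,-14,2,0]'
```

```text
time: 15.1
tool_pos: [640.9, 131.8, 252.7]
tcp_rot: [3.138, -0.003, 1.571]
contact_force: [11.5, -0.5, 37.4]
grip_width: 0.4
time: 15.3
tool_pos: [617.4, 131.9, 258.4]
tcp_rot: [3.118, -0.004, 1.57]
contact_force: [1.7, -0.4, 5.6]
grip_width: 0.3
time: 15.4
tool_pos: [604.7, 132.0, 259.1]
tcp_rot: [3.11, -0.005, 1.57]
contact_force: [1.4, 0.2, 9.6]
grip_width: 0.4
```

Run:
```python
from h import *
save('side','s17');print(get_obs()['tool_pos'])
x=V('s17');im=cv2.resize(x.p[60:235,200:360],None,fx=4,fy=3.4,interpolation=cv2.INTER_CUBIC)
cv2.imwrite('pics/s17z.png',im[:600,:800,::-1])
```

```text
[602.64676616 132.24895061 258.93406097]
```

View pics/s17z.png

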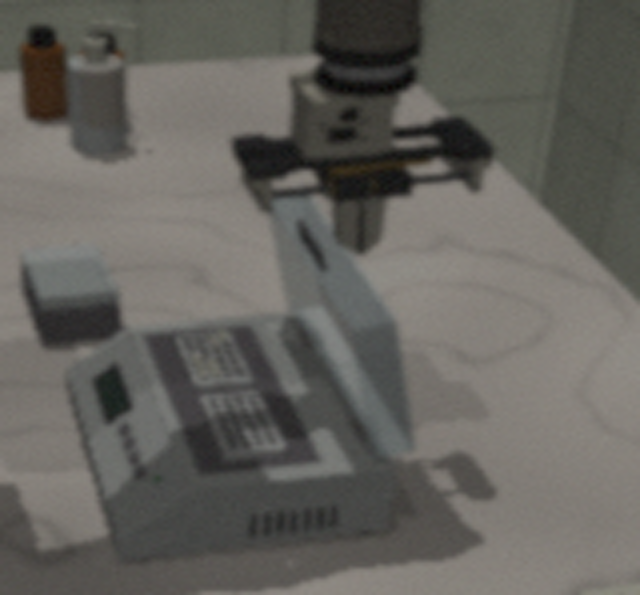

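The lid is just past upright, but the fingertips overlap its edge by only a few mm. I back off, go lower, and push again.

```bash
python3 -m jog '[1,0,20,0,0]'; python3 -m jog '[1,0,14,0,0, 1,0,0,14,0]'; python3 -m jog '[1,0,0,12,0]'; python3 -m jog '[1,0,0,0,0]'
python3 - <<'E'
from h import *
save('side','s18');print(get_obs()['tool_pos'])
x=V('s18');im=cv2.resize(x.p[60:235,200:360],None,fx=4,fy=3.4,interpolation=cv2.INTER_CUBIC)
cv2.imwrite('pics/s18z.png',im[:600,:800,::-1])
E
```

```text
time: 15.55
tool_pos: [621.2, 132.6, 261.0]
tcp_rot: [3.112, -0.005, 1.571]
contact_force: [0.2, 0.8, -0.1]
grip_width: 0.3
time: 15.75
tool_pos: [638.5, 132.8, 250.2]
tcp_rot: [3.106, -0.006, 1.571]
contact_force: [0.4, 0.2, 0.0]
grip_width: 0.6
time: 15.85
tool_pos: [639.2, 132.9, 237.5]
tcp_rot: [3.106, -0.006, 1.571]
contact_force: [-0.0, -0.7, 0.4]
grip_width: 0.5
time: 15.95
tool_pos: [638.5, 132.8, 235.4]
tcp_rot: [3.11, -0.005, 1.571]
contact_force: [-0.5, 0.3, 0.5]
grip_width: 0.2
[638.6780976  132.87633307 236.31473707]
```

View pics/s18z.png

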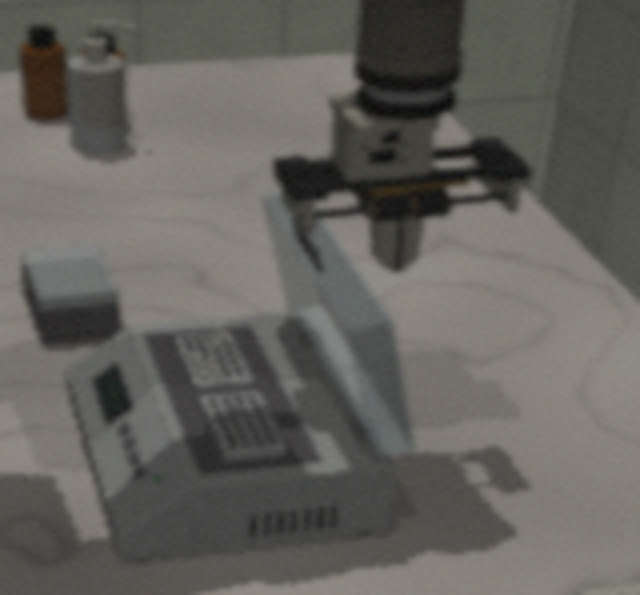

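```bash
python3 -m jog '[1,0,-16,0,0]'; python3 -m jog '[1,0,-14,0,0]'; python3 -m jog '[1,0,-14,0,0]'; python3 -m jog '[1,0,-14,0,0]'; python3 -m jog '[1,0,-14,0,0]'
```

```text
time: 16.1
tool_pos: [623.6, 132.7, 235.7]
tcp_rot: [3.108, -0.006, 1.571]
contact_force: [-0.1, -0.2, 0.8]
grip_width: 0.0
time: 16.2
tool_pos: [609.2, 132.8, 235.4]
tcp_rot: [3.108, -0.006, 1.571]
contact_force: [0.3, 0.9, 0.3]
grip_width: 0.5
time: 16.3
tool_pos: [595.1, 132.8, 235.5]
tcp_rot: [3.106, -0.006, 1.571]
contact_force: [0.9, -0.1, -0.2]
grip_width: 0.4
time: 16.4
tool_pos: [580.8, 132.8, 235.7]
tcp_rot: [3.105, -0.006, 1.57]
contact_force: [0.6, -0.1, 0.5]
grip_width: 0.6
time: 16.5
tool_pos: [566.4, 132.9, 235.9]
tcp_rot: [3.104, -0.006, 1.571]
contact_force: [0.5, 1.6, -0.0]
grip_width: 0.7
```

```bash
python3 -m jog '[1,0,0,-10,0, 1,0,0,-20,0]'
python3 - <<'E'
from h import *
save('side','s19');print(get_obs()['tool_pos'],get_obs()['contact_force'])
x=V('s19');im=cv2.resize(x.p[60:235,200:360],None,fx=4,fy=3.4,interpolation=cv2.INTER_CUBIC)
cv2.imwrite('pics/s19z.png',im[:600,:800,::-1])
E
```

```text
time: 16.7
tool_pos: [563.2, 132.9, 266.3]
tcp_rot: [3.108, -0.006, 1.571]
contact_force: [1.3, 0.6, 0.5]
grip_width: 0.4
[564.77810474 133.03578429 270.88864795] [0.66774189 0.95465506 3.75362804]
```

View pics/s19z.png

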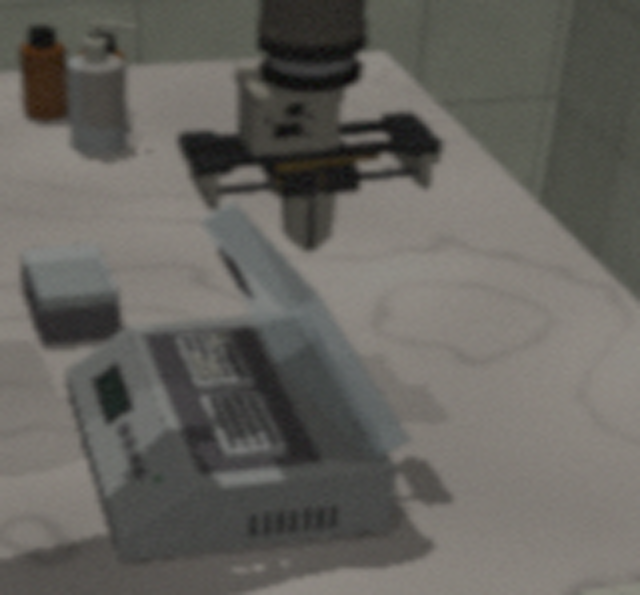

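The lid, with its tab at (238,275), is now well forward at about 1 rad and should be sinking. I raise the hand away and wait.

```bash
python3 -m jog '[1,0,0,-20,0, 1,0,0,-15,0, 1,0,0,0,0,1,0,0,0,0,1,0,0,0,0]'; python3 -m jog '[1,-15,0,0,0,1,-30,0,0,0,1,-40,0,0,0,1,-40,0,0,0,1,-40,0,0,0]';python3 -m jog '[1,-20,-20,0,0,1,-20,-20,0,0,1,0,0,0,0,1,0,0,0,0,1,0,0,0,0]'; python3 -m jog '[1,0,0,0,0,1,0,0,0,0,1,0,0,0,0,1,0,0,0,0,1,0,0,0,0]'
python3 - <<'E'
from h import *
save('side','s20');save('top','t20');save('wrist','w20');print(get_obs()['tool_pos'],get_obs()['contact_force'])
x=V('s20');im=cv2.resize(x.p[60:235,200:360],None,fx=4,fy=3.4,interpolation=cv2.INTER_CUBIC)
cv2.imwrite('pics/s20z.png',im[:600,:800,::-1])
x=V('t20');P=x.pts();print(P[170:215:6,235].round(1))
E
```

```text
time: 17.25
tool_pos: [566.2, 132.8, 310.3]
tcp_rot: [3.093, -0.007, 1.571]
contact_force: [0.2, 0.2, -0.2]
grip_width: 0.3
time: 17.75
tool_pos: [565.1, -36.1, 304.6]
tcp_rot: [3.1, -0.008, 1.58]
contact_force: [0.2, -0.2, -0.8]
grip_width: 0.6
time: 18.25
tool_pos: [522.0, -87.1, 298.6]
tcp_rot: [3.106, -0.007, 1.57]
contact_force: [-0.3, -0.3, 0.6]
grip_width: 0.4
time: 18.75
tool_pos: [523.4, -84.9, 298.1]
tcp_rot: [3.107, -0.007, 1.574]
contact_force: [1.0, 0.5, 0.5]
grip_width: 0.4
[523.26153274 -85.0899859  298.1513502 ] [ 0.72486368 -0.31870107  0.21400058]
[[577.6 132.  121.6]
 [558.8 131.9 120.6]
 [540.  131.7 120.8]
 [521.2 131.6 120.4]
 [502.2 131.1 123.9]
 [483.6 131.  123.4]
 [464.9 130.8 123.5]
 [446.6 131.  118.2]]
```

View pics/s20z.png

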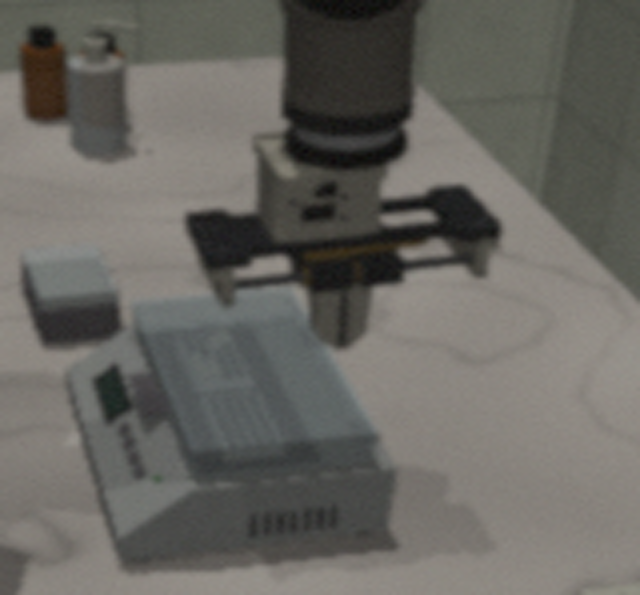

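View pics/t20.png

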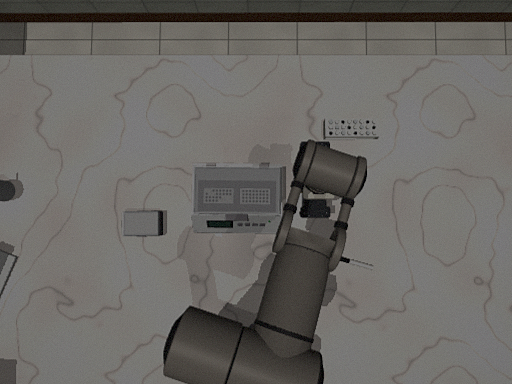

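View pics/w20.png

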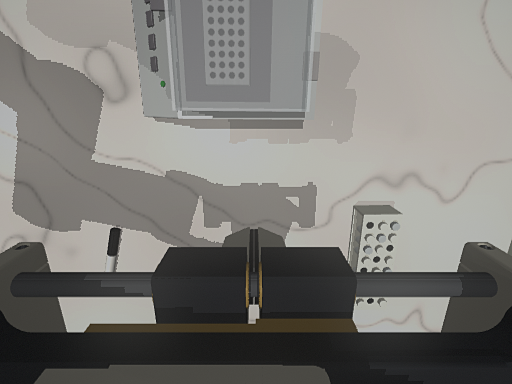

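The lid is shut: its top is flat at z ≈ 121–123 against 122.5 expected. The block shows flat through it, and the rack, tip box and marker are at their original pixels. The hand touches nothing.

```bash
python3 -c "
from plant import close_job,get_obs
print(get_obs()['contact_force']);print(close_job())"
```

```text
[ 0.72486368 -0.31870107  0.21400058]
the job is handed in; nothing more can be done
None
```

The tube block is fully home in the empty well and the lid is shut. I handed the job in at about 19 s of the 69 s allowed.

- **Block:** I gripped it near its middle, set its inner end on the well floor with the outer end on the rim (about 11° of tilt), and let go. I then pushed the outer end with closed fingers until it dropped in flat, and pressed it once to confirm. After that its top was level within 0.1° at z = 92.9 mm, against 93 mm expected.
- **Lid:** I pushed it forward from behind and it sank shut by itself. Its top measures 118–124 mm, mostly within 2 mm of the 122.5 mm expected.
- **Other things on the bench:** in the last pictures the rack, tip box and marker are where they started. The robot was clear of everything.

Some things did not go smoothly:

- **Tool tilt:** the tool drifted 1–3° off vertical during the moves.
- **Seating press:** it reached about 54 N through the fingertips, more than I intended. The wrist limit is 120 N.
- **Lid push:** one step reached about 39 N. I think it was a fingertip on the lid's edge, but the 40 N body limit was close. I backed off and tried again lower.
- **Lid angle at the start:** it measured about 1.87–1.9 rad, slightly more than the 1.6–1.8 rad stated.

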